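# Shut the demagnetiser and hold its dial at full

## Robot

A 6-joint arm with a two-finger parallel gripper is mounted at the origin on the work surface. World frame = base frame: x ahead of the robot, y to its left, z up, the work surface at z = 0. Lengths are in m, angles in degrees, forces in N, time in s.
With the tool pointing down it reaches from about 0.4 to 0.825 m from the base axis. Payload 7 kg.
Tool frame: the origin (TCP) lies midway between the tips of the shut fingers; the grasp point (between the pads) lies 19 mm behind it; z points along the fingers, y is the line along which they close (so a half turn about z gives the same grasp; the last joint's range is limited). The gripper opens to 88 mm and grips with 3 to 60 N. Pads are 19 mm wide; open, the fingers measure 130 mm over their backs; the gripper's body (78 mm by 193 mm) begins 47 mm behind the grasp point.
Start: joints at [-52.878, 20.546, 0.682, 0, -70.136, -16.507], TCP at [0.238, -0.632, 0.227] pointing down, gripper open.
Joint ranges: [-176.03, 176.03], [-82.01, 121.73], [-58.28, 71.71], [-173.87, 95.51], [-174.79, -0.11], [-173.66, 173.66]. Speed limits (degrees/s): [136.94, 136.94, 172.46, 180, 180, 180].

## Interface

Orientations are given as a 3x3 rotation matrix whose columns are the frame's x, y, z axes.
In Python, from rig import robot gives the robot as it stands. Calls block until the motion is done:
- robot.goto(position, orientation): joint-space move of the TCP to a pose.
- robot.servo_line(position, ori=None, speed=0.15): straight line of the TCP; ori=None keeps the orientation; speed is the mean speed in m/s.
- robot.movej(angles): joint-space move.
- robot.move_gripper(opening): opening from 0.0 (shut) to 1.0 (fully open); the grip force is fixed at half the most; returns when the fingers have stopped.
- robot.dwell(seconds).
- robot.ik(position, orientation): joint angles nearest the present ones, or None.
- robot.grab_frame(name): name is "scene" or "top"; returns (picture, depth): 480x640x3 uint8, red, green, blue; 480x640 float32, m along the optical axis (not along the pixel's ray), 0 where there is no reading.
- robot.camera_info(name): a dict with "vfov" (degrees; the focal length in pixels is half the picture's height over the tangent of half this angle, whatever the lens; pixels are square), "cx", "cy" (the principal point, pixels), "view" (4x4, takes a point from world to camera coordinates). Camera axes: x right, y down, z forward; pixel columns grow to the right and rows downward; lengths in m; the calibration is good to about 2 mm. A picture is of the moment at which its call begins. camera_info takes no time and is no camera call.
A pose or a line that the arm cannot do raises robot.Unreachable and nothing moves.
- robot.job_done(): hands the job in; it is judged then, once.
Readings, each from a call of its own:
- robot.read_t(): time.
- robot.read_qpos(): joint angles.
- robot.read_qvel(): joint speeds.
- robot.read_effort(): joint torques, N m.
- robot.read_position(): TCP position.
- robot.read_tcp_rot(): TCP orientation.
- robot.read_force(): force on the tool from outside, world axes, zero at the start.
- robot.read_ft_torque(): the same for the moment, N m.
- robot.read_grip_width(): opening from 0.0 (shut) to 1.0 (fully open).
- robot.read_finger_force(): force on a finger pad.
Only numpy, scipy, OpenCV 4.12 (cv2) and the standard library are available. Lean on these libraries where they do the work, as an engineer would, in place of code of your own. Each camera call takes 0.05 s, during which the arm holds its last target. There are 200 camera calls.

## Task

The headshell is waiting in the small birch demagnetiser: press the hinged cover down until its catch snaps and holds it fully shut. Only then press the paddle of the spring-return dial down with the fingertips, past the first two clicks to the third at the bottom of its travel, and finish while still holding it there, because it springs back if let go. Keep the headshell in its chamber and leave the tray, guard and hex driver where they lie.

Things in the scene. Friction and masses are not known exactly. Their poses are not given: they have to be found in the camera images.
- demag: Birch demagnetiser fixed to the glass: base 210 (x) x 260 (y) x 12 mm; origin at the centre of its underside, x away from the robot side, y to the left. An open chamber 130 x 130 mm stands at y +55 mm, rim 72 mm above the glass. An aluminium dial housing (x -5 to 95, y -112 to -38 mm, top 70 mm above the glass) has a slot along x for the dial.
- cover (a joint): Angle of the birch chamber cover, rad: 0 shut (level), grows opening upward; starts 0.6 to 1.15. Friction holds it where left. 134 mm long from the hinge, 130 wide, 8 thick, black lip to 145 mm. From about 0.1 rad a ball catch resists with up to 10 N at the free edge, then snaps it to 0 and holds it.
- cover_press (a point): Point on the outer (upper) face of the cover, mid-width, 119 mm from the hinge and 15 mm short of the panel's free edge; x axis along the cover towards the hinge, z is the outward normal of the outer face. With the cover shut it lies 80 mm above the glass.
- cover_hinge (a point): Hinge line of the cover, mid-width, on the chamber's far side, 72 mm above the glass, at the level of the cover's underside; fixed to the demagnetiser, y axis along the hinge. cover_press is 119 mm from it along the cover and 8 mm out along the cover's normal.
- chamber (a point): Centre of the chamber's inner floor (112 x 112 mm inside), 21 mm above the glass.
- dial (a joint): Turn of the dial, rad: 0 at rest (paddle up), grows as the paddle is pressed down. Clicks at 0.21 (first), 0.41 (second), 0.62 (third); hard stop at 0.66. Springs back to 0 when let go. Force on the paddle rises and falls between about 3 and 9 N on the way, is about 7 N at the third click and rises sharply at the stop.
- paddle (a point): Centre of the top face of the dial's black thumb paddle: 30 mm long (radially) x 36 wide x 8 thick, 75 mm from the dial's axis on the robot side. At rest it slopes 0.35 rad up towards the robot (point 99 mm above the glass); at the third click 0.27 rad down (point 54 mm above the glass). Space below is free.
- dial_axis (a point): Centre of the black drum of the dial (68 mm diameter, 16 mm thick), on its level axis, 70 mm above the glass; the axis runs along y of the demagnetiser. Fixed to the demagnetiser. The paddle's top face lies 4 mm above the radial line from here.
- headshell: Chrome headshell with a black cartridge, about 62 x 18 x 16 mm, loose on the floor of the chamber; origin under its centre.
- tray: Bystander: black ABS cartridge tray, 120 x 90 x 22 mm, loose; origin at the centre of its underside.
- guard: Bystander: blue hard silicone stylus guard, 36 x 22 x 21 mm, loose; origin at the centre of its underside.
- driver: Bystander: short steel hex driver lying flat, 100 mm long along its x, 14 mm thick; origin on the underside, near the middle.

How it is judged:
By the outcome, as a careful person would: the job done as asked, in the order asked, and still so for the second after the job is handed in, while the arm keeps its last pose, push and grip.
It also fails if it takes over 42 s, if anything falls off the work surface, if the arm or the gripper's body presses on something with over 40 N, if the wrist force passes 120 N, or if a joint passes its speed limit or range.

## Working session

There is one attempt and no reset: what is moved stays moved. The work goes in short steps, each a Python script; the robot and the scene stay as the last script left them, time stands still between calls to the robot, and variables do not carry over. Pictures are saved under pics/ and viewed, at most 10 in all, crops included, and the job is handed in when it is done.

```bash
mkdir -p pics; ls; cat > h.py <<'E'
import numpy as np, cv2
from rig import robot
def world(name,depth):
    c=robot.camera_info(name); f=240/np.tan(np.radians(c["vfov"])/2)
    u,v=np.meshgrid(np.arange(640),np.arange(480))
    P=np.stack([(u-c["cx"])/f*depth,(v-c["cy"])/f*depth,depth],-1)
    V=np.linalg.inv(np.array(c["view"]))
    W=P@V[:3,:3].T+V[:3,3]; W[depth==0]=np.nan
    return W
E
python3 - <<'E'
from h import *
for n in("scene","top"):
    i,d=robot.grab_frame(n); cv2.imwrite(f"pics/{n}0.png",i[...,::-1]); np.savez(f"pics/{n}0.npz",i=i,W=world(n,d),d=d)
    c=robot.camera_info(n); print(n,c["vfov"],c["cx"],c["cy"],np.round(np.linalg.inv(c["view"]),3).tolist(),(d==0).mean())
print(robot.read_t())
E
```

```text
pics
scene 48.6038263909968 318.20327462867914 238.89662594544524 [[-0.208, 0.529, -0.823, 1.567], [0.978, 0.113, -0.175, 0.285], [0.001, -0.841, -0.541, 0.721], [0.0, 0.0, 0.0, 1.0]] 0.01947265625
top 56.32833757463784 326.4471005440455 238.94229344234768 [[-0.01, -0.989, 0.145, 0.492], [-0.999, 0.014, 0.031, 0.049], [-0.033, -0.144, -0.989, 0.88], [0.0, 0.0, 0.0, 1.0]] 0.004029947916666667
0.1
```

View pics/scene0.png

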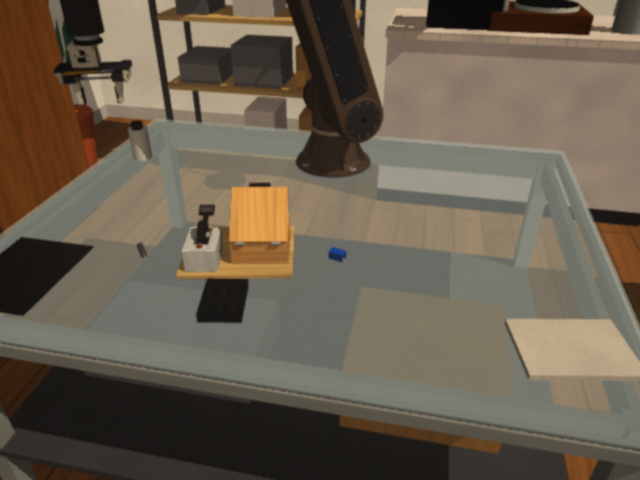

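View pics/top0.png

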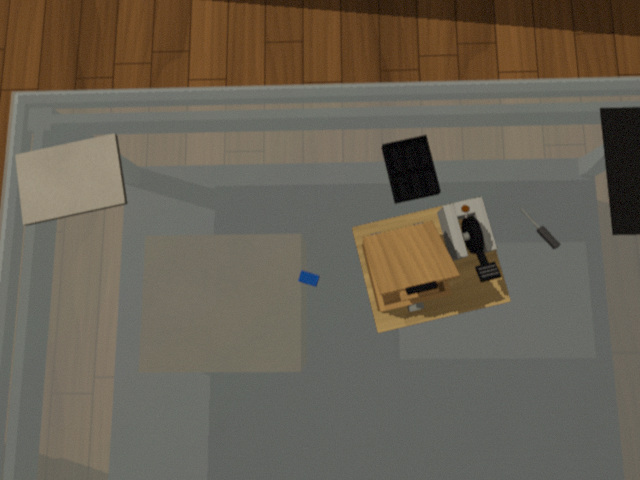

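Scene view: birch device at about (238,240), cover raised at (260,212), dial at (205,235). Top view: base corners at about (352,229), (482,200), (510,300), (380,332), cover centred near (410,262), paddle at (487,271). The robot side is at the bottom and the yaw is about +15°.

```bash
python3 - <<'E'
from h import *
def ray(name,uv,z):
    c=robot.camera_info(name); f=240/np.tan(np.radians(c["vfov"])/2); V=np.linalg.inv(np.array(c["view"]))
    d=V[:3,:3]@[(uv[0]-c["cx"])/f,(uv[1]-c["cy"])/f,1]; return V[:3,3]+d*(z-V[2,3])/d[2]
D=np.load("pics/top0.npz"); W=D["W"]; i=D["i"]
hsv=cv2.cvtColor(i,cv2.COLOR_RGB2HSV)
roi=np.zeros((480,640),bool); roi[185:340,340:520]=1
m=roi&(W[...,2]>0.004)&(W[...,2]<.25)
k=cv2.morphologyEx(m.astype(np.uint8),cv2.MORPH_OPEN,np.ones((3,3)))
print("blob z pct",np.percentile(W[m][:,2],[1,10,30,50,70,90,99]).round(3))
sat=(roi&(hsv[...,1]>90)&(hsv[...,0]<30)&(W[...,2]<.03)|m).astype(np.uint8)
sat=cv2.morphologyEx(sat,cv2.MORPH_OPEN,np.ones((3,3)))
cs,_=cv2.findContours(sat,cv2.RETR_EXTERNAL,cv2.CHAIN_APPROX_NONE); c=max(cs,key=cv2.contourArea)
print("poly",cv2.approxPolyDP(cv2.convexHull(c),6,True)[:,0].tolist())
pix=[(352.5,229),(482,200),(510,299.5),(380,332)]
Q=np.array([ray("top",p,.012) for p in pix]); print(Q.round(4)); print([np.linalg.norm(Q[a]-Q[(a+1)%4]).round(4) for a in range(4)])
# cover plane from both cams
for n in("top","scene"):
    D=np.load(f"pics/{n}0.npz");W=D["W"];
    box=(slice(232,285),slice(375,440)) if n=="top" else (slice(195,232),slice(238,283))
    P=W[box].reshape(-1,3);P=P[np.isfinite(P).all(1)]
    for _ in range(5):
        o=P.mean(0);n_=np.linalg.svd(P-o,full_matrices=False)[2][2];n_*=np.sign(n_[2]);r=np.abs((P-o)@n_);P=P[r<max(.004,np.median(r)*2)]
    print(n,len(P),o.round(4),n_.round(3),"angle",np.arccos(n_[2]).round(3),"downdir",np.degrees(np.arctan2(n_[1],n_[0])).round(1), "z",P[:,2].min().round(3),P[:,2].max().round(3))
i=np.load("pics/top0.npz")["i"][190:340,340:520,::-1];cv2.imwrite("pics/c1.png",cv2.resize(i,(720,600),interpolation=cv2.INTER_CUBIC))
E
```

```text
blob z pct [0.006 0.011 0.013 0.069 0.097 0.143 0.163]
poly [[482, 198], [509, 301], [378, 331], [352, 227]]
[[ 0.6374  0.0245  0.012 ]
 [ 0.6912 -0.23    0.012 ]
 [ 0.4975 -0.2711  0.012 ]
 [ 0.4389 -0.0239  0.012 ]]
[np.float64(0.2601), np.float64(0.198), np.float64(0.254), np.float64(0.2043)]
top 3399 [ 0.5688 -0.0629  0.1238] [0.596 0.134 0.792] angle 0.657 downdir 12.6 z 0.074 0.167
scene 1557 [ 0.5733 -0.0609  0.1192] [0.591 0.132 0.796] angle 0.65 downdir 12.5 z 0.09 0.148
```

View pics/c1.png

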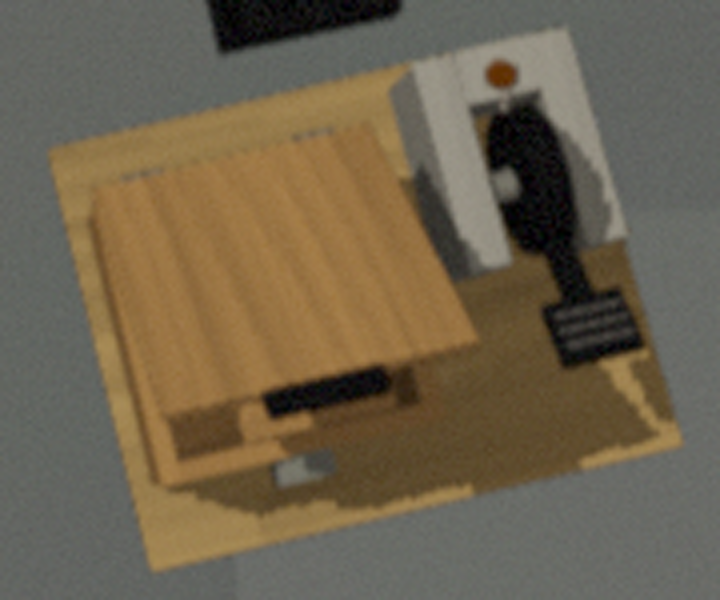

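Crop: base corners at (352.5,228), (378,332.5) and (510.5,301). The fourth corner is hidden by the housing. Paddle centre is at about (488.5,272), and the catch plate sits on the chamber front.

```bash
cat >> h.py <<'E'
def ray(name,uv,z):
    c=robot.camera_info(name); f=240/np.tan(np.radians(c["vfov"])/2); V=np.linalg.inv(np.array(c["view"]))
    d=V[:3,:3]@[(uv[0]-c["cx"])/f,(uv[1]-c["cy"])/f,1]; return V[:3,3]+d*(z-V[2,3])/d[2]
E
python3 - <<'E'
from h import *
A,B,C=[ray("top",p,.012) for p in [(352.5,228),(378,332.5),(510.5,301)]]
print(A,B,C,np.linalg.norm(A-B),np.linalg.norm(B-C))
y1=np.arctan2(*(A-B)[1::-1]); d=B-C; y2=np.arctan2(-d[0],d[1]); print("yaw",np.degrees([y1,y2]))
yaw=(y1*.21+y2*.26)/.47; O=(A+C)/2; O[2]=0
for w in (yaw,np.radians(12.6)):
    R=np.array([[np.cos(w),-np.sin(w),0],[np.sin(w),np.cos(w),0],[0,0,1]])
    pp=ray("top",(488.5,272),.099); print("O",O,np.degrees(w),"paddle w",pp,"local",R.T@(pp-O))
    D=np.load("pics/top0.npz"); W=D["W"]; L=(W-O)@R
    b=np.zeros((480,640),bool); b[185:340,340:520]=1
    s=b&(abs(L[...,2]-.070)<.004)&(L[...,1]<-.03)
    print("housing top x",np.percentile(L[s][:,0],[2,98]),"y",np.percentile(L[s][:,1],[2,98]))
    g=D["i"].max(-1)<60
    s=b&g&(L[...,2]>.085)&(L[...,1]<-.03)&(L[...,0]<-.03); print("paddle pts",s.sum(),np.percentile(L[s],[3,50,97],axis=0).round(4).tolist())
    s=b&(L[...,1]>.0)&(L[...,1]<.11)&(L[...,2]>.085);print("cover y",np.percentile(L[s][:,1],[1,99]),"x",np.percentile(L[s][:,0],[1,99]),"z",np.percentile(L[s][:,2],[1,99]))
    # hinge x from cover plane: z=.08 at outer face when shut
    q=R.T@(np.array([.571,-.062,.1215])-O); a=.654
    print("hinge x",q[0]+((q[2]-.072)-8e-3/np.cos(a))/np.tan(a))
E
```

```text
[0.63939843 0.02449104 0.012     ] [ 0.43804936 -0.02011024  0.012     ] [ 0.49465337 -0.27181355  0.012     ] 0.20622978615149556 0.2579894773380555
yaw [12.49003653 12.67404986]
O [ 0.5670259  -0.12366126  0.        ] 12.59183114207314 paddle w [ 0.54417259 -0.2056507   0.099     ] local [-0.04017768 -0.0750353   0.099     ]
housing top x [-0.00043209  0.09572533] y [-0.11004925 -0.03811389]
paddle pts 234 [[-0.0518, -0.0898, 0.096], [-0.0415, -0.0724, 0.1009], [-0.0311, -0.0571, 0.1054]]
cover y [0.00125918 0.10875903] x [-0.0427998   0.06423632] z [0.08598078 0.16573573]
hinge x 0.06874721810986377
O [ 0.5670259  -0.12366126  0.        ] 12.6 paddle w [ 0.54417259 -0.2056507   0.099     ] local [-0.04018837 -0.07502957  0.099     ]
housing top x [-0.00043915  0.09571693] y [-0.11005295 -0.03811961]
paddle pts 234 [[-0.0518, -0.0898, 0.096], [-0.0415, -0.0724, 0.1009], [-0.0311, -0.0571, 0.1054]]
cover y [0.00125713 0.10882606] x [-0.04279214  0.06424667] z [0.08598121 0.16573498]
hinge x 0.0687556742227904
```

```bash
cat >> h.py <<'E'
w=np.radians(12.6); Rl=np.array([[np.cos(w),-np.sin(w),0],[np.sin(w),np.cos(w),0],[0,0,1]]); O=np.array([.5670,-.1237,0])
def G(x,y,z): return O+Rl@[x,y,z]
def ori(s): return Rl@np.array([[s,0,0],[0,-s,0],[0,0,-1.]])
def snap(tag):
    for n in("scene","top"):
        i,d=robot.grab_frame(n); cv2.imwrite(f"pics/{n}{tag}.png",i[...,::-1]); np.savez(f"pics/{n}{tag}.npz",i=i,W=world(n,d))
E
python3 - <<'E'
from h import *
hx=.067
def tgt(a,s=.125,up=0): return G(hx-s*np.cos(a)+.008*np.sin(a)+.0095,.055,.072+s*np.sin(a)+.008*np.cos(a)+up)
q0=np.array(robot.read_qpos()); best=None
for s in(1,-1):
    q=robot.ik(tgt(.65,up=.06),ori(s)); print(s,None if q is None else np.round(q,1))
    if q is not None:
        c=np.abs(np.array(q)-q0).max()
        if best is None or c<best[0]: best=(c,s)
s=best[1]; print("s",s)
robot.move_gripper(0.0); print(robot.read_t())
robot.goto(tgt(.65,up=.06),ori(s)); print(robot.read_t(),robot.read_position(),robot.read_force())
robot.servo_line(tgt(.68,up=.004))
for a in np.linspace(.6,.12,5):
    robot.servo_line(tgt(a),speed=.1); f=robot.read_force(); print(round(a,2),np.round(f,1),robot.read_t())
    if np.linalg.norm(f)>30: break
E
```

```text
1 [ 12.9   8.6 -17.2   0.  -64.2  89.7]
-1 [ 12.9   8.6 -17.2   0.  -64.2 -90.3]
s -1
1.525
3.7833 [ 0.53729427 -0.07457845  0.21401247] [-0.83835853  0.34204074 -0.12390999]
0.6 [ 0.5 -0.1  0.8] 4.575
0.48 [ 0.4 -1.   0.8] 4.875
0.36 [0.6 0.4 1.4] 5.175
0.24 [-0.5 -0.1  0.5] 5.475
0.12 [-0.8  0.   0.1] 5.775
```

```bash
python3 - <<'E'
from h import *
snap("a"); print(robot.read_position(),robot.read_force())
a=cv2.imread("pics/scenea.png")[150:300,130:330];b=cv2.imread("pics/topa.png")[190:340,340:540]
cv2.imwrite("pics/ab.png",np.hstack([cv2.resize(x,(400,300)) for x in(a,b)]))
E
```

```text
[ 0.50995628 -0.08018085  0.0954614 ] [0.86411121 0.07863231 0.03982831]
```

View pics/ab.png

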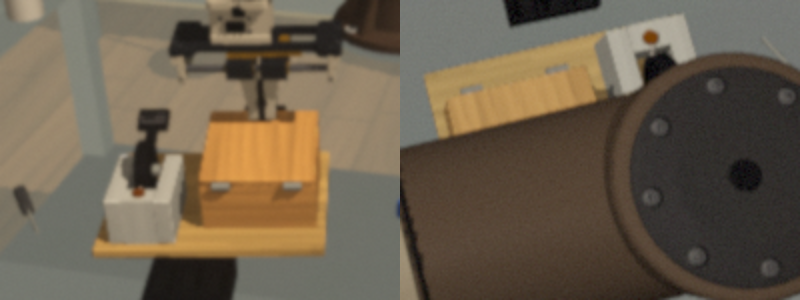

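The cover has followed the fingertips down at about scene pixel (260,225), and the tip is on it near the free edge. Next I push through the catch.

```bash
python3 - <<'E'
from h import *
hx=.067
for z in (.091,.088,.086,.084,.082,.080,.079,.078,.077):
    robot.servo_line(G(hx-.1155,.055,z),speed=.04); f=np.array(robot.read_force()); print(z,robot.read_position()[2].round(4),f.round(1),round(robot.read_t(),2))
    if f[2]>25: break
E
```

```text
0.091 0.0912 [0.5 0.4 0.8] 6.13
0.088 0.0879 [-0.2 -0.2 -0.8] 6.38
0.086 0.0857 [0.5 0.3 0.2] 6.63
0.084 0.0838 [-0.4 -0.  -0.3] 6.88
0.082 0.0818 [-0.4 -0.7 -1. ] 7.13
0.08 0.0802 [ 0.5 -0.1  3. ] 7.38
0.079 0.0799 [-3.2  2.1 10.6] 7.63
0.078 0.0797 [-6.3  2.6 19.8] 7.88
0.077 0.0795 [-9.5  3.4 28.3] 8.13
```

```bash
python3 - <<'E'
from h import *
robot.servo_line(G(-.0485,.055,.15)); robot.servo_line(G(-.045,-.075,.15),speed=.2); print(robot.read_t(),robot.read_force())
snap("b")
a=cv2.imread("pics/sceneb.png")[150:300,130:330];b=cv2.imread("pics/topb.png")[190:340,340:540]
cv2.imwrite("pics/bb.png",np.hstack([cv2.resize(x,(400,300)) for x in(a,b)]))
L=(np.load("pics/sceneb.npz")["W"]-O)@Rl
s=(abs(L[...,0])<.05)&(abs(L[...,1]-.055)<.05)&(L[...,2]>.05)&(L[...,2]<.11); P=L[s]
p=np.polyfit(P[:,0],P[:,2],1); print(len(P),"slope",p, "z lo/hi", np.median(P[P[:,0]<-.02][:,2]),np.median(P[P[:,0]>.02][:,2]))
E
```

```text
9.5667 [-0.89891511 -0.19615399  0.21110873]
945 slope [0.00120757 0.08000875] z lo/hi 0.07991267468871266 0.08005189811475366
```

View pics/bb.png

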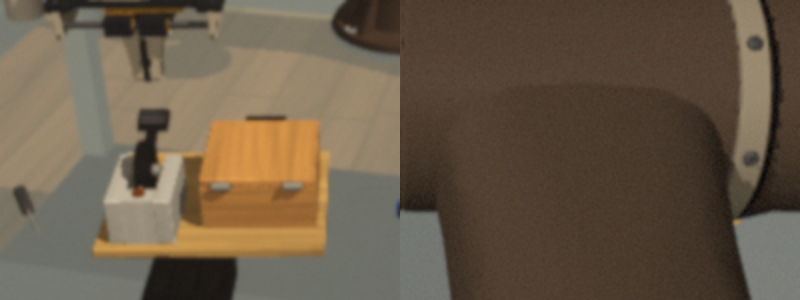

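Cover is flat (slope 0.001, height 80.0 mm) and stayed shut unassisted. The fingertips, at crop (148,75), are straight above the paddle at (153,120). Pressing it down now.

```bash
python3 - <<'E'
from h import *
robot.servo_line(G(-.045,-.075,.108))
for z in list(np.arange(.104,.062,-.004))+list(np.arange(.062,.049,-.001)):
    robot.servo_line(G(-.045,-.075,z),speed=.05); f=np.array(robot.read_force()); print(round(z,4),robot.read_position()[2].round(4),f.round(1),round(robot.read_t(),2))
    if f[2]>14: break
E
```

```text
0.104 0.1048 [ 1.2 -0.9  0.5] 10.35
0.1 0.1005 [-2.  -0.5  6.1] 10.6
0.096 0.0961 [-1.6 -0.5  3.9] 10.85
0.092 0.0919 [-0.4  0.2  1.8] 11.1
0.088 0.0881 [ 0.8 -0.3  4.4] 11.35
0.084 0.0844 [-1.5  0.3  5.5] 11.6
0.08 0.0803 [-1.9 -1.4  5. ] 11.85
0.076 0.0759 [-1.5 -0.7  2.8] 12.1
0.072 0.0721 [-3.  -1.4  3.2] 12.35
0.068 0.0685 [-3.9  0.1  8.2] 12.6
0.064 0.0646 [-2.4 -0.7  7.7] 12.85
0.062 0.0625 [-1.8 -0.3  6.4] 13.1
0.061 0.0615 [-1.5 -0.4  4.7] 13.35
0.06 0.0606 [-0.5 -0.9  6.2] 13.6
0.059 0.0596 [-0.6 -0.8  5.1] 13.85
0.058 0.0586 [-1.  -1.   4.5] 14.1
0.057 0.0578 [-1.2 -0.1  6.5] 14.35
0.056 0.0569 [-0.9 -0.2  7.3] 14.6
0.055 0.056 [-0.4  0.4  7.6] 14.85
0.054 0.0552 [-1.9  1.2  8.5] 15.1
0.053 0.0543 [-0.5  1.5  9.7] 15.35
0.052 0.0535 [-1.  -0.2 11. ] 15.6
0.051 0.0528 [-1.6  1.8 13.1] 15.85
0.05 0.0525 [-3.   2.7 17.9] 16.1
```

```bash
python3 - <<'E'
from h import *
robot.dwell(.8); print(robot.read_position(),robot.read_force(),robot.read_t())
snap("c"); a=cv2.imread("pics/scenec.png")[150:300,130:330];cv2.imwrite("pics/cc.png",cv2.resize(a,(800,600),interpolation=cv2.INTER_CUBIC))
L=(np.load("pics/scenec.npz")["W"]-O)@Rl
s=(abs(L[...,0])<.05)&(abs(L[...,1]-.055)<.05)&(L[...,2]>.05)&(L[...,2]<.11); P=L[s]
print(len(P),np.polyfit(P[:,0],P[:,2],1))
E
```

```text
[ 0.54161358 -0.20665028  0.05249979] [-3.26727638  2.57586968 18.01888108] 16.9
948 [-0.00024601  0.08004619]
```

View pics/cc.png

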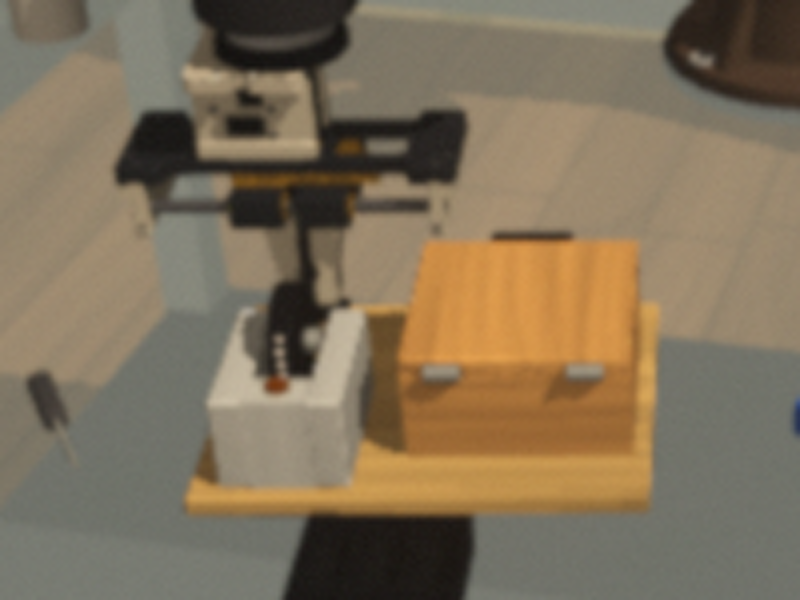

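The cover is flat shut at crop (520,300), and the dial is turned with its marks rotated to crop (278,350). The fingertips hold the paddle at the stop with a steady 18 N, so I'm handing in.

```bash
python3 -c "
from rig import robot
print(robot.job_done())"
```

```text
the job is handed in; nothing more can be done
None
```

The job is handed in: the cover is shut on its catch, and the fingertips are holding the dial paddle at the bottom of its travel, past the third click, with a steady 18 N.

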